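# Square the flat-edged disc to the alignment bar

## Robot

A 6-joint arm with a two-finger parallel gripper is mounted at the origin on the work surface; the furniture and walls round the work are solid. World frame = base frame: x ahead of the robot, y to its left, z up, the work surface at z = 0. Lengths are in m, angles in rad, forces in N, time in s.
With the tool pointing down it reaches from about 0.275 to 0.725 m from the base axis. Payload 5.6 kg.
Tool frame: the origin (TCP) lies at the very end of the fingers, on their centre line; the grasp point (between the pads) lies 19 mm behind it (manip.grip_depth is the x of the grasp point in the tool frame, in m); x points along the fingers, y is the direction in which the jaws open and shut, and the axes are right-handed (so a half turn about x gives the same grasp; the last joint's range is limited). The gripper opens to 85 mm and grips with 20 to 120 N. Pads are 22 mm wide; open, the fingers measure 114 mm over their backs; the gripper's body (76 mm by 85 mm) begins 54 mm behind the grasp point. The pads swing forward as they close: fully open they stand 13 mm farther back than shut.
Start: joints at [-0.832, 0.255, 0.108, 0, -1.424, -0.285], TCP at [0.241, -0.494, 0.231] pointing down, gripper open.
Joint ranges: [-2.95, 2.95], [-1.21, 1.97], [-1.09, 1.5], [-2.87, 1.71], [-2.94, -0.07], [-3.05, 3.05]. Speed limits (rad/s): [2.57, 2.57, 3.14, 3.14, 3.14, 3.14].

## Interface

Orientations are given as a unit quaternion [w, x, y, z].
In Python, from station import manip gives the robot as it stands.
- The arm moves only by the tool servo_tool, never from a script. Its argument "series" is a list of rows, each a list of 4 numbers: the shift along the tool's x, y, z in mm, then the turn about the tool's x in degrees. In form: [[dx, dy, dz, yaw], ...]. A call has 1 to 12 rows; each row shifts and turns the commanded pose from where the row before left it, along the tool's axes as they then stand; what a row does not reach is not made up. A row lasts 1/8 s, in which the tool goes at most 62.5 mm and 10.7 degrees, less where a joint would pass 70% of its speed; a pose out of reach is approached as far as the arm can. A call is refused whole if a number of a shift passes 62.5 or a number of a turn 10.7, either way. A call with a gripper value outside its range is refused whole. "gripper" is the gripper command: -1 is fully open, 1 is shut, values between are in proportion, set as the call begins (left out, the last holds). The fingers move at their own pace and stop on an object; "grip_force" is the grip in N (left out, the last holds). Time passes only in rows, so rows that do not move let the fingers close. It gives the time, the measured TCP pose, the force and the opening at its end, in the units of the state.
- manip.get_state(): the state, without advancing time (a new reading comes with each control period).
- manip.get_image(name): name is "scene" or "side" or "wrist"; returns (picture, depth): 480x640x3 uint8, red, green, blue; 480x640 float32, m along the optical axis (not along the pixel's ray), 0 where there is no reading.
- manip.camera_params(name): a dict with "K" (3x3 intrinsics, pixels), "R" (3x3) and "t" (3): a world point X has camera coordinates R X + t. Camera axes: x right, y down, z forward; pixel columns grow to the right and rows downward; lengths in m; the calibration is good to about 2 mm. A picture is of the moment at which its call begins: read the wrist's pose just before it. camera_params takes no time and is no camera call; for the wrist camera it gives the pose at the moment of the call.
- manip.finish_job(): hands the job in, once; it reports no verdict.
Trained networks look in the newest picture that a camera, given by its name, has taken for a name from the list of things; names that differ only in an ending like _2 or _b are one class to them, and where a whole thing is asked for, a point or a joint stands for the part that bears it (a point fixed in the world has none). Each returns a list of dicts, best first, with "conf" (0 to 1); they miss things now and then, are a little off and sometimes report something else, mostly with a low value. They report only what shows in the picture. A call takes as long as a camera call.
- manip.masks_of(target, camera): "pixels" (480x640 bool, what is visible of it) and "extent" ([left, top, right, bottom] in pixels, round what is visible of it).
- manip.landmark_of(target, camera): "uv" ([column, row] in pixels: a listed point, or the origin of a listed thing).
The state is a dict: "time_s": time; "joint_positions": joint angles; "dq": joint speeds; "effort": joint torques, N m; "tcp_pos": TCP position; "orientation": TCP orientation; "ft_force": force on the tool from outside, world axes, zero at the start; "torque": the same for the moment, N m; "width": finger opening in m.
Only numpy, scipy, OpenCV 4.12 (cv2) and the standard library are available. Lean on these libraries where they do the work, as an engineer would, in place of code of your own. Each camera call takes 0.05 s, during which the arm holds its last target. There are 200 camera calls.

## Task

On the small grey alignment stage, turn the white disc until its flat edge faces the metal alignment bar, and slide the bar in until it lies flush along the flat. Leave the petri dish, the tape roll and the sample cup where they are.

Things in the scene. Friction and masses are not known exactly. Their poses are not given: they have to be found in the camera images.
- align_stage: Fixed stage: grey base plate 200 mm along its x, 160 mm along its y, 8 mm thick; origin at the centre of its underside on the bench. Its +x points away from the robot, give or take 23 degrees. The disc turns about a vertical axis at x = +35 mm, y = 0 in this frame; the alignment bar lies along y, on the robot's side of the disc.
- flat_disc (a joint): Turn of the disc about its fixed axis, rad, counter-clockwise from above. White disc 110 mm wide, 14 to 26 mm above the bench; one flat, 75 mm long, 40 mm from the axis. At 0 the flat faces the bar; at angle a the stud lies in direction a from the stage's +x, seen from the axis. Starts at 0.95 to 2.0. Turns with light friction (0.7 N at the stud), stays where left.
- stud_mid (a point): Middle, half-way up, of the upright steel stud by which a fingertip turns the disc: 12 mm thick, 35 mm tall, top 61 mm above the bench, 42 mm from the disc axis, on the side opposite the flat.
- align_bar (a joint): Travel of the aluminium bar along the stage's +x, to the disc, m; starts at 0 to 0.004. Bar 120 mm along y, 14 mm thick, 13.5 to 33.5 mm above the bench, on rails 13 mm high. It meets the flat at 0.025, but stops at 0.010 on the disc's round edge. Slides at about 2 N, stays where left. Pushed on a flat up to 15 degrees off, it turns the disc square.
- bar_back (a point): Middle of the bar's back face (the face towards the robot, to push on), 23.5 mm above the bench; at travel 0 it lies at x = -44 mm, y = 0 in the stage's frame; moves with the bar.
- petri_dish: Bystander: shallow round dish 60 mm across, 14 mm tall, origin under its centre.
- label_tape: Bystander: roll of tan tape 103 mm across, 25 mm tall, lying flat, origin under its centre.
- sample_cup_1: Bystander: sample cup with white lid, 58 mm across, 70 mm tall, origin under its centre.

How it is judged:
At the end, for the whole second after the job is handed in: The bar is in against the flat (travel within about 4 mm of the 25 mm at which it lies flush), the disc is within 8 degrees of square to the bar, and both are at rest (value of joint align_bar between 0.021 and 0.0285 m and value of joint flat_disc between -0.14 and 0.14 rad and velocity of joint flat_disc between -0.05 and 0.05 rad/s and velocity of joint align_bar between -0.01 and 0.01 m/s); the robot touches nothing.
It fails at once if the petri dish is displaced by more than 30 mm (distance of petri_dish from where it was at the start of the episode above 0.03 m).
It fails at once if the tape roll is displaced by more than 30 mm (distance of label_tape from where it was at the start of the episode above 0.03 m).
It fails at once if the sample cup is displaced by more than 30 mm (distance of sample_cup_1 from where it was at the start of the episode above 0.03 m).
It also fails if it takes over 43 s, if anything falls off the work surface, if the arm or the gripper's body presses on something with over 40 N, if the wrist force passes 120 N, or if a joint passes its speed limit or range.

## Working session

There is one attempt and no reset: what is moved stays moved. The work goes in short steps, Python scripts to look and compute and a tool call to move; the robot and the scene stay as the last step left them, time stands still between calls to the robot, and variables do not carry over. Pictures are saved under pics/ and viewed, about 8 in all and at most 12, crops included, and the job is handed in when it is done.

Besides the shell and the picture viewer there is one more tool, called after ">>>" as name([rows], argument=value, ...), one row to a line, values as JSON. servo_tool: Moves the arm, as the interface text tells. Its arguments: {"type":"object","properties":{"series":{"type":"array"},"gripper":{"type":"number"},"grip_force":{"type":"number"}},"required":["series"]}

```bash
mkdir -p pics; cat > h.py <<'E'
import numpy as np, cv2
from station import manip
def cam(n):
    p=manip.camera_params(n); im,d=manip.get_image(n); return p,im,d
def world(p,d,uv):
    u,v=int(round(uv[0])),int(round(uv[1])); w=d[max(v-2,0):v+3,max(u-2,0):u+3]; z=np.median(w[w>0]) if (w>0).any() else np.nan
    c=z*np.linalg.solve(p['K'],[uv[0],uv[1],1]); return p['R'].T@(c-p['t'])
def onz(p,uv,h):
    r=p['R'].T@np.linalg.solve(p['K'],[uv[0],uv[1],1]); o=-p['R'].T@p['t']; return o+r*(h-o[2])/r[2]
def cloud(p,d,m=None):
    m=(d>0) if m is None else m&(d>0); v,u=np.nonzero(m); c=np.linalg.solve(p['K'],np.vstack([u,v,np.ones_like(u)]))*d[v,u]
    return (p['R'].T@(c-p['t'][:,None])).T
def save(n,im): cv2.imwrite('pics/'+n,im[:,:,::-1])
E
python3 - <<'E'
from h import *
s=manip.get_state();print({k:np.round(v,3) for k,v in s.items()})
ims=[]
for n in['scene','side']:
    p,im,d=cam(n); ims.append(im); print(n,'cam at',np.round(-p['R'].T@p['t'],3))
    for t in['align_stage','flat_disc','stud_mid','align_bar','bar_back','petri_dish','label_tape','sample_cup_1']:
        for l in manip.landmark_of(t,n)[:2]:
            h={'stud_mid':.0435,'bar_back':.0235,'flat_disc':.014}.get(t,0)
            print(t,round(l['conf'],2),np.round(l['uv']),'onz',np.round(onz(p,l['uv'],h),3))
    save(n+'0.png',im)
E
```

```text
{'time_s': np.float64(0.0), 'joint_positions': array([-0.832,  0.256,  0.107, -0.   , -1.424, -0.285]), 'dq': array([ 0.   ,  0.001,  0.002, -0.001, -0.001, -0.001]), 'effort': array([-1.0000e-03, -3.8663e+01,  2.3793e+01,  5.3650e+00, -6.0000e-03,
       -0.0000e+00]), 'tcp_pos': array([ 0.241, -0.494,  0.23 ]), 'orientation': array([ 0.689, -0.158,  0.689,  0.16 ]), 'ft_force': array([ 0.027,  1.345, -0.234]), 'torque': array([0.003, 0.001, 0.006]), 'width': np.float64(0.085)}
scene cam at [-0.07   0.715  0.604]
align_stage 0.68 [329. 244.] onz [ 0.508 -0.18   0.   ]Traceback (most recent call last):
  File "<stdin>", line 7, in <module>
ValueError: it knows: align_stage, bar_back, label_tape, petri_dish, sample_cup, stud_mid
```

```bash
python3 - <<'E'
from h import *
for n in['scene','side']:
    p,im,d=cam(n); save(n+'0.png',im); print(n,'cam at',np.round(-p['R'].T@p['t'],3))
    for t in['align_stage','stud_mid','bar_back','petri_dish','label_tape','sample_cup']:
        for l in manip.landmark_of(t,n)[:2]:
            h={'stud_mid':.0435,'bar_back':.0235}.get(t,0)
            print(t,round(l['conf'],2),np.round(l['uv']),'onz',np.round(onz(p,l['uv'],h),3),'depth',np.round(world(p,d,l['uv']),3))
E
```

```text
scene cam at [-0.07   0.715  0.604]
stud_mid 0.9 [310. 232.] onz [ 0.526 -0.137  0.043] depth [ 0.543 -0.161  0.027]
bar_back 0.57 [347. 233.] onz [ 0.478 -0.203  0.023] depth [ 0.479 -0.205  0.022]
petri_dish 0.9 [305. 338.] onz [0.374 0.106 0.   ] depth [0.362 0.122 0.016]
label_tape 0.65 [218. 291.] onz [0.588 0.079 0.   ] depth [0.411 0.25  0.162]
side cam at [ 0.453 -0.756  0.604]
align_stage 0.78 [353. 302.] onz [ 0.514 -0.182  0.   ] depth [ 0.511 -0.205  0.024]
stud_mid 0.57 [358. 270.] onz [ 0.522 -0.149  0.043] depth [ 0.523 -0.142  0.037]
bar_back 0.77 [329. 297.] onz [ 0.472 -0.192  0.023] depth [ 0.472 -0.183  0.015]
petri_dish 0.72 [279. 209.] onz [0.376 0.093 0.   ] depth [0.378 0.079 0.011]
label_tape 0.65 [381. 209.] onz [0.591 0.084 0.   ] depth [ 0.592  0.086 -0.002]
```

View pics/scene0.png

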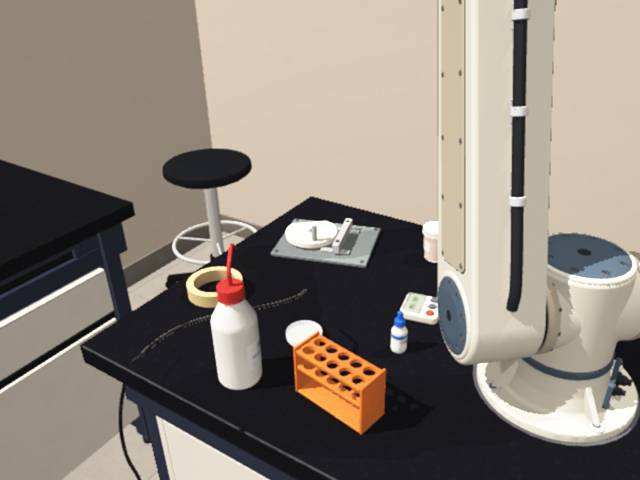

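View pics/side0.png

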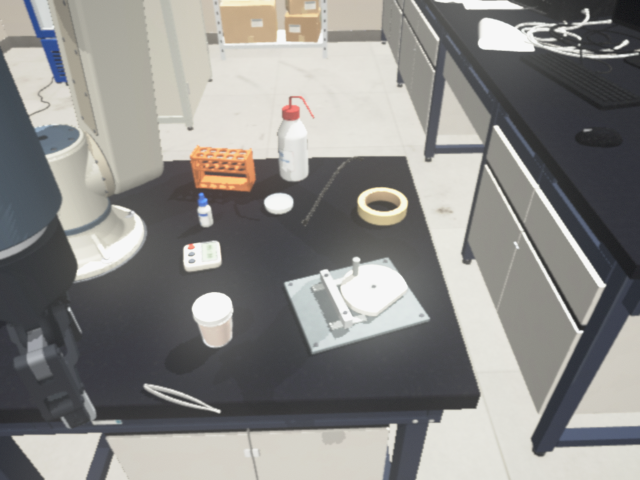

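```bash
cat >> h.py <<'E'
from scipy.spatial.transform import Rotation as Ro
def toolR(s=None):
    q=(s or manip.get_state())['orientation']; return Ro.from_quat([q[1],q[2],q[3],q[0]]).as_matrix()
def to_tool(dw): return np.round(toolR().T@np.array(dw)*1000,1)
E
python3 - <<'E'
from h import *
s=manip.get_state();print(np.round(toolR(s),3)); 
p=manip.camera_params('wrist');print('wristcam',np.round(-p['R'].T@p['t']-s['tcp_pos'],3),np.round(p['R'],2),p['K'][0,0])
print(to_tool(np.array([.43,-.19,.28])-s['tcp_pos']))
# stage yaw from side
p,im,d=cam('side'); m=manip.masks_of('align_stage','side'); print([(x['conf'],x['extent']) for x in m])
hull=cv2.convexHull(np.argwhere(m[0]['pixels'])[:,::-1].astype(np.int32))
W=np.array([onz(p,h[0],.008)[:2] for h in hull]); r=cv2.minAreaRect((W*1000).astype(np.float32)); print(r)
E
```

```text
[[ 0.    -0.438  0.899]
 [-0.     0.899  0.438]
 [-1.    -0.     0.   ]]
wristcam [-0.073 -0.035  0.143] [[-0.44  0.9  -0.  ]
 [ 0.85  0.42  0.32]
 [ 0.28  0.14 -0.95]] 367.66172595389816
[-48.7 190.7 303.2]
[(0.6, [285.7, 256.0, 431.1, 350.9])]
((511.1870422363281, -177.51239013671875), (202.55174255371094, 183.08547973632812), 17.445831298828125)
```

>>> servo_tool([
  [-8,24,38,0],
  [-8,24,38,0],
  [-8,24,38,0],
  [-8,24,38,0],
  [-8,24,38,0],
  [-8,24,38,0],
  [0,24,38,0],
  [0,24,38,0],
  [0,0,0,0],
  [0,0,0,0],
], gripper=1)

```text
time_s: 2.15
tcp_pos: [0.4301, -0.1885, 0.2794]
orientation: [0.689, -0.159, 0.689, 0.159]
ft_force: [0.8, -0.3, -0.0]
width: 0.0001
```

```bash
python3 - <<'E'
from h import *
s=manip.get_state();print(s['time_s'],s['tcp_pos'],s['width'])
p,im,d=cam('wrist'); save('w1.png',im)
for t in['align_stage','stud_mid','bar_back']:
    for l in manip.landmark_of(t,'wrist')[:2]:
        h={'stud_mid':.0435,'bar_back':.0235}.get(t,0)
        print(t,round(l['conf'],2),np.round(l['uv']),'onz',np.round(onz(p,l['uv'],h),3))
P=cloud(p,d); P=P[(P[:,0]>.38)&(P[:,0]<.64)&(P[:,1]>-.32)&(P[:,1]<-.05)]
for lo,hi,n in[(.004,.011,'plate'),(.0235,.029,'disc'),(.031,.037,'bar'),(.057,.066,'stud')]:
    Q=P[(P[:,2]>lo)&(P[:,2]<hi)]; 
    if len(Q)>5: print(n,len(Q),cv2.minAreaRect((Q[:,:2]*1000).astype(np.float32)),Q.mean(0).round(4))
E
```

```text
2.15 [ 0.43012955 -0.18851311  0.27936103] 7.825155916026981e-05
align_stage 0.73 [290. 255.] onz [ 0.513 -0.183  0.   ]
stud_mid 0.6 [320. 286.] onz [ 0.516 -0.141  0.043]
bar_back 0.85 [293. 230.] onz [ 0.475 -0.195  0.024]
plate 11539 ((512.8605346679688, -181.53924560546875), (200.62994384765625, 160.2381591796875), 17.508562088012695) [ 0.4833 -0.198   0.0088]
disc 4405 ((536.0949096679688, -174.7902374267578), (129.60562133789062, 118.1336898803711), 17.32600975036621) [ 0.5339 -0.1794  0.0268]
bar 1338 ((501.5456237792969, -185.08216857910156), (57.51258087158203, 119.7791976928711), 17.5067081451416) [ 0.4812 -0.1911  0.0342]
stud 60 ((515.3455810546875, -141.2122344970703), (6.017444610595703, 10.948232650756836), 27.37241554260254) [ 0.5154 -0.1414  0.0609]
```

View pics/w1.png

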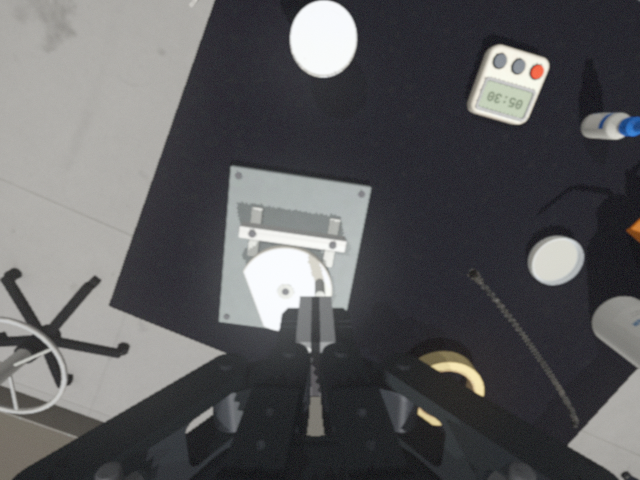

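>>> servo_tool([
  [13,0,0,-10],
  [13,0,0,-10],
  [13,0,0,-10],
  [13,0,0,-10],
  [13,0,0,-10],
  [13,0,0,-10],
  [13,0,0,-10],
  [13,0,0,-10],
  [13,0,0,-10],
  [13,0,0,-10],
  [13,0,0,-10],
  [0,0,0,0],
], gripper=0.3)

```text
time_s: 3.85
tcp_pos: [0.4293, -0.1889, 0.1356]
orientation: [0.266, -0.655, 0.266, 0.656]
ft_force: [0.4, 0.4, 0.6]
width: 0.0299
```

```bash
cat >> h.py <<'E'
C=np.array([.5129,-.1815]);yaw=np.deg2rad(17.5);ex=np.array([np.cos(yaw),np.sin(yaw)]);ey=np.array([-ex[1],ex[0]])
def st(x,y): return C+x*ex+y*ey
AX=st(.035,0)
def rep():
    s=manip.get_state();R=toolR(s);d=(s['tcp_pos'][:2]-C);print('t',s['time_s'],'tcp',s['tcp_pos'].round(4),'stage',(d@ex).round(4),(d@ey).round(4),'y dir deg',np.degrees(np.arctan2(R[1,1],R[0,1])).round(1),'F',s['ft_force'].round(1),'w',s['width'].round(4),'j',s['joint_positions'].round(2));return s
E
python3 - <<'E'
from h import *
s=rep()
p,im,d=cam('side')
for l in manip.landmark_of('stud_mid','side')[:1]: print(l['conf'],onz(p,l['uv'],.0435))
P=cloud(p,d);Q=P[(P[:,2]>.045)&(P[:,2]<.07)&(np.hypot(P[:,0]-.515,P[:,1]+.141)<.02)];print(len(Q),Q.mean(0) if len(Q) else 0)
print(to_tool(np.r_[.5155,-.141,.13]-s['tcp_pos']))
E
```

```text
Traceback (most recent call last):
  File "h.py", line 22, in rep
    s=manip.get_state();R=toolR(s);d=(s['tcp_pos'][:2]-C);print('t',s['time_s'],'tcp',s['tcp_pos'].round(4),'stage',(d@ex).round(4),(d@ey).round(4),'y dir deg',np.degrees(np.arctan2(R[1,1],R[0,1])).round(1),'F',s['ft_force'].round(1),'w',s['width'].round(4),'j',s['joint_positions'].round(2));return s
                                                                                                                                                                                                                                              ^^^^^^^^^^^^^^^^
AttributeError: 'float' object has no attribute 'round'
```

```bash
sed -i "s/s\['width'\].round(4)/round(s['width'],4)/" h.py
python3 - <<'E'
from h import *
s=rep()
p,im,d=cam('side')
for l in manip.landmark_of('stud_mid','side')[:1]: print(l['conf'],onz(p,l['uv'],.0435))
P=cloud(p,d);Q=P[(P[:,2]>.045)&(P[:,2]<.07)&(np.hypot(P[:,0]-.515,P[:,1]+.141)<.02)];print(len(Q),Q.mean(0) if len(Q) else 0)
print(to_tool(np.r_[.5155,-.141,.13]-s['tcp_pos']))
E
```

```text
t 3.85 tcp [ 0.4293 -0.1889  0.1356] stage -0.082 0.0181 y dir deg -134.2 F [0.4 0.4 0.6] w 0.0299 j [-0.08  0.15 -0.27 -0.   -1.15  0.88]
0.96 [ 0.51455131 -0.15431476  0.0435    ]
69 [ 0.51948021 -0.14290043  0.05458035]
[  5.6 -94.5 -28.4]
```

>>> servo_tool([
  [0,-24,-7,0],
  [0,-24,-7,0],
  [0,-24,-7,0],
  [0,-23,-8,0],
  [10,0,0,0],
  [15,0,0,0],
  [15,0,0,0],
  [15,0,0,0],
  [15,0,0,0],
  [15,0,0,0],
  [12,0,0,0],
  [0,0,0,0],
])

```text
time_s: 5.45
tcp_pos: [0.5163, -0.1403, 0.0382]
orientation: [0.265, -0.655, 0.265, 0.656]
ft_force: [0.5, 0.8, 0.7]
width: 0.0295
```

```bash
python3 - <<'E'
from h import *
s=rep()
r=s['tcp_pos'][:2]-AX;print(np.hypot(*r),np.degrees(np.arctan2(r[1],r[0]))-17.5)
p,im,d=cam('side');save('s2.png',cv2.resize(im[200:380,220:460],None,fx=3,fy=3))
# arc rows: TCP about axis by -10 deg per row
R0=toolR(s)
for r0 in(.042,):
    a=np.arctan2(r[1],r[0]);P0=s['tcp_pos'][:2]
    for k in range(13):
        a-=np.deg2rad(10);P1=AX+.042*np.r_[np.cos(a),np.sin(a)]
        dv=R0.T@np.r_[P1-P0,0];print(np.round(dv*1000,1));P0=P1
        R0=R0@Ro.from_rotvec([np.deg2rad(10),0,0]).as_matrix()
E
```

```text
t 5.45 tcp [ 0.5163 -0.1403  0.0382] stage 0.0157 0.0383 y dir deg -134.0 F [0.5 0.8 0.7] w 0.0295 j [ 0.03  0.37 -0.25 -0.   -0.95  0.78]
0.04288096664645095 116.80508976310261
[-0.  -7.2 -1.7]
[-0.  -7.3 -0.9]
[-0.  -7.3 -0.9]
[-0.  -7.3 -0.9]
[-0.  -7.3 -0.9]
[-0.  -7.3 -0.9]
[-0.  -7.3 -0.9]
[-0.  -7.3 -0.9]
[-0.  -7.3 -0.9]
[-0.  -7.3 -0.9]
[-0.  -7.3 -0.9]
[-0.  -7.3 -0.9]
[-0.  -7.3 -0.9]
```

View pics/s2.png

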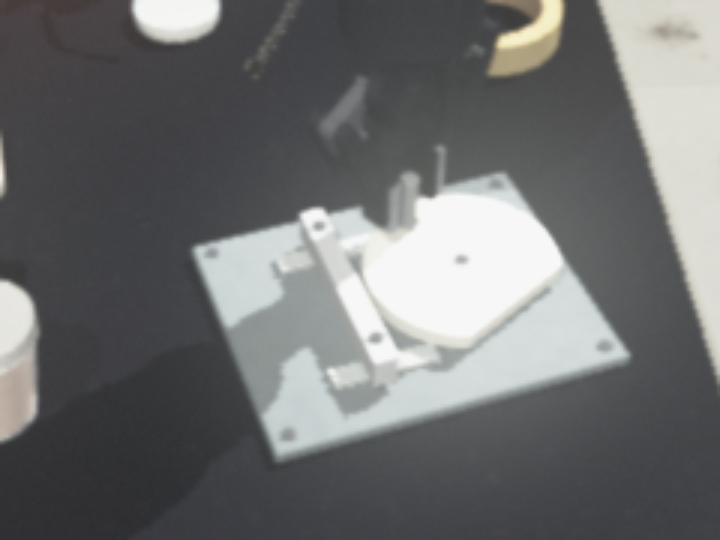

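>>> servo_tool([
  [0,0,0,0],
  [0,0,0,0],
  [0,-7.3,-0.9,10],
  [0,-7.3,-0.9,10],
  [0,-7.3,-0.9,10],
  [0,-7.3,-0.9,10],
  [0,-7.3,-0.9,10],
  [0,-7.3,-0.9,10],
  [0,0,0,0],
], gripper=0.62, grip_force=20)

```text
time_s: 6.62
tcp_pos: [0.5584, -0.1301, 0.0395]
orientation: [0.557, -0.436, 0.557, 0.436]
ft_force: [0.5, 0.9, -0.3]
width: 0.0163
```

```bash
cat >> h.py <<'E'
def ang(s):
    r=s['tcp_pos'][:2]-AX;print('r',np.hypot(*r).round(4),'ang',(np.degrees(np.arctan2(r[1],r[0]))-17.5).round(1))
E
python3 - <<'E'
from h import *
ang(rep())
E
```

```text
t 6.625 tcp [ 0.5584 -0.1301  0.0395] stage 0.0588 0.0353 y dir deg 166.1 F [ 0.5  0.9 -0.3] w 0.0163 j [ 0.04  0.43 -0.15  0.   -0.99 -0.29]
r 0.0426 ang 56.0
```

>>> servo_tool([
  [0,-7.2,-0.7,9.6],
  [0,-7.2,-0.7,9.6],
  [0,-7.2,-0.7,9.6],
  [0,-7.2,-0.7,9.6],
  [0,-7.2,-0.7,9.6],
  [0,-7.2,-0.7,9.6],
  [0,0,0,0],
  [0,0,0,0],
])

```text
time_s: 7.62
tcp_pos: [0.5881, -0.1587, 0.0394]
orientation: [0.698, -0.115, 0.698, 0.115]
ft_force: [0.1, 0.9, -0.5]
width: 0.0161
```

```bash
python3 - <<'E'
from h import *
ang(rep())
p,im,d=cam('side');save('s3.png',cv2.resize(im[200:380,220:460],None,fx=3,fy=3))
E
```

```text
t 7.625 tcp [ 0.5881 -0.1587  0.0394] stage 0.0786 -0.0008 y dir deg 108.7 F [ 0.1  0.9 -0.5] w 0.0161 j [-0.01  0.49 -0.05 -0.   -1.03 -1.24]
r 0.0436 ang -1.1
```

View pics/s3.png

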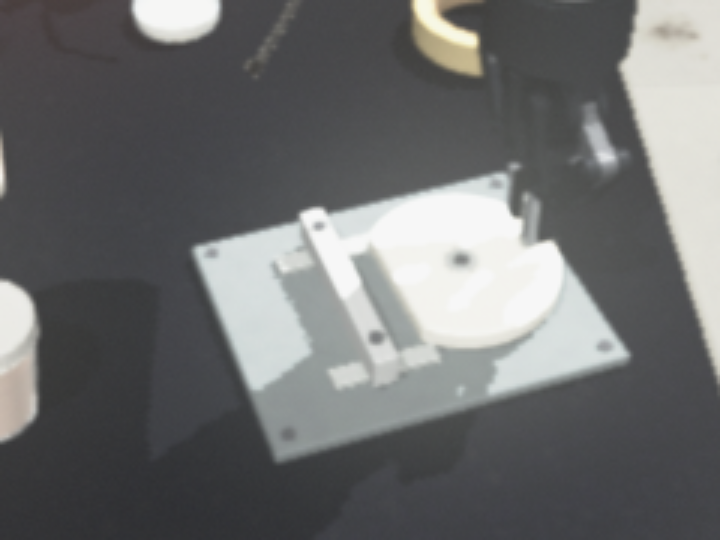

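>>> servo_tool([
  [-20,0,0,0],
  [-25,0,0,0],
  [-15,0,0,0],
  [0,0,-40,0],
  [0,0,-40,0],
  [0,0,-40,0],
  [0,0,-40,1.2],
  [0,0,0,0],
  [20,0,0,0],
  [20,0,0,0],
  [0,0,0,0],
])

```text
time_s: 9.05
tcp_pos: [0.4357, -0.2089, 0.0581]
orientation: [0.698, -0.106, 0.7, 0.107]
ft_force: [0.0, 0.7, -0.3]
width: 0.016
```

>>> servo_tool([
  [0,0,0,0],
  [0,0,0,0],
  [0,0,0,0],
  [0,0,0,0],
], gripper=1)

```text
time_s: 9.55
tcp_pos: [0.4365, -0.2093, 0.0596]
orientation: [0.699, -0.106, 0.699, 0.106]
ft_force: [0.6, -0.4, -0.5]
width: -0.0
```

```bash
python3 - <<'E'
from h import *
s=rep()
print(to_tool(np.r_[st(-.075,0),.02]-s['tcp_pos']))
E
```

```text
t 9.55 tcp [ 0.4365 -0.2093  0.0596] stage -0.0812 -0.0036 y dir deg 107.2 F [ 0.6 -0.4 -0.5] w -0.0 j [-0.12  0.25 -0.36  0.   -0.96 -1.15]
[39.6  3.6  6.1]
```

>>> servo_tool([
  [13,3.6,0,0],
  [15,0,0,0],
  [11,0,0,0],
  [0,0,0,0],
  [0,0,8,0],
  [0,0,8,0],
  [0,0,6,0],
  [0,0,4,0],
  [0,0,4,0],
  [0,0,4,0],
  [0,0,4,0],
  [0,0,0,0],
])

```text
time_s: 11.05
tcp_pos: [0.4718, -0.1945, 0.0202]
orientation: [0.699, -0.106, 0.699, 0.106]
ft_force: [-0.4, -0.4, 0.0]
width: 0.0003
```

```bash
cat > look.py <<'E'
import sys
from h import *
rep()
p,im,d=cam('side');save(sys.argv[1],cv2.resize(im[200:380,220:460],None,fx=3,fy=3))
P=cloud(p,d);q=(P[:,:2]-C);x=q@ex;y=q@ey
m=(P[:,2]>.030)&(P[:,2]<.038)&(abs(x)<.06)&(abs(y)<.07)
print('bar top x pctl',np.percentile(x[m],[2,10,50,90,98]).round(4),m.sum())
E
python3 look.py s4.png
```

```text
t 11.05 tcp [ 0.4718 -0.1945  0.0202] stage -0.0431 -0.0 y dir deg 107.2 F [-0.4 -0.4  0. ] w 0.0003 j [-0.08  0.35 -0.34 -0.   -0.88 -1.19]
bar top x pctl [-0.0531 -0.0447 -0.0265 -0.0194 -0.0181] 293
```

View pics/s4.png

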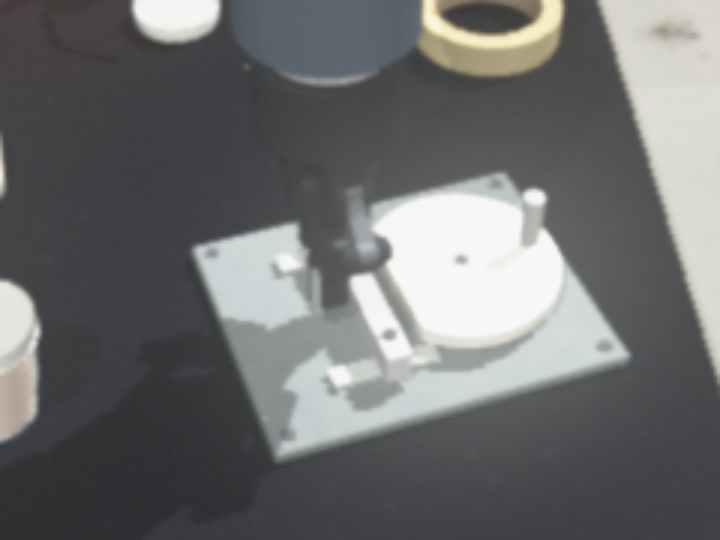

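>>> servo_tool([
  [0,0,3,0],
  [0,0,3,0],
  [0,0,3,0],
  [0,0,2,0],
  [0,0,1,0],
  [0,0,0,0],
])

```text
time_s: 11.85
tcp_pos: [0.4833, -0.191, 0.0203]
orientation: [0.699, -0.106, 0.699, 0.106]
ft_force: [-0.3, 0.1, 0.7]
width: -0.0001
```

>>> servo_tool([
  [0,0,1,0],
  [0,0,0,0],
])

```text
time_s: 12.1
tcp_pos: [0.484, -0.1908, 0.0203]
orientation: [0.699, -0.106, 0.699, 0.106]
ft_force: [-1.4, -0.7, 0.2]
width: 0.0001
```

```bash
python3 look.py s5.png
```

```text
t 12.1 tcp [ 0.484  -0.1908  0.0203] stage -0.0303 -0.0002 y dir deg 107.2 F [-1.4 -0.7  0.2] w 0.0001 j [-0.07  0.36 -0.32  0.   -0.89 -1.2 ]
bar top x pctl [-0.0403 -0.0336 -0.0137 -0.0068 -0.0053] 304
```

Bar front is about at -0.0055 (flush is -0.005). Push on in 1 mm steps until the force rises.

>>> servo_tool([
  [0,0,1,0],
  [0,0,0,0],
])

```text
time_s: 12.4
tcp_pos: [0.4847, -0.1905, 0.0203]
orientation: [0.699, -0.106, 0.699, 0.106]
ft_force: [-2.5, 0.1, 1.1]
width: 0.0003
```

>>> servo_tool([
  [0,0,1,0],
  [0,0,0,0],
])

```text
time_s: 12.65
tcp_pos: [0.4848, -0.1904, 0.02]
orientation: [0.698, -0.106, 0.7, 0.106]
ft_force: [-5.6, -2.7, 2.3]
width: 0.0
```

>>> servo_tool([
  [0,0,1,0],
  [0,0,0,0],
])

```text
time_s: 12.9
tcp_pos: [0.4847, -0.1903, 0.0198]
orientation: [0.698, -0.105, 0.701, 0.106]
ft_force: [-7.1, -2.7, 2.0]
width: -0.0001
```

>>> servo_tool([
  [0,0,-5,0],
  [0,0,-10,0],
  [0,0,-15,0],
  [-15,0,-10,0],
  [-30,0,0,0],
  [-40,0,-20,0],
  [-40,0,-30,0],
  [-40,0,-30,0],
  [0,0,-20,0],
  [0,0,0,0],
])

```text
time_s: 14.15
tcp_pos: [0.3519, -0.2315, 0.186]
orientation: [0.7, -0.105, 0.699, 0.105]
ft_force: [-0.5, 0.5, -0.1]
width: -0.0
```

```bash
python3 - <<'E'
from h import *
rep()
p,im,d=cam('side');save('s6.png',cv2.resize(im[200:380,220:460],None,fx=3,fy=3))
p,im,d=cam('wrist');save('w6.png',im)
P=cloud(p,d);q=(P[:,:2]-C);x=q@ex;y=q@ey
m=(P[:,2]>.031)&(P[:,2]<.038)&(abs(x)<.05)&(abs(y)<.07); print('bar',cv2.minAreaRect(np.c_[x[m],y[m]].astype(np.float32)*1000),np.median(x[m]))
m=(P[:,2]>.056)&(P[:,2]<.07)&(abs(x-.077)<.04)&(abs(y)<.05); print('stud',x[m].mean(),y[m].mean(),m.sum())
E
```

```text
t 14.15 tcp [ 0.3519 -0.2315  0.186 ] stage -0.1686 0.0008 y dir deg 107.1 F [-0.5  0.5 -0.1] w -0.0 j [-0.21  0.02 -0.29 -0.   -1.26 -1.06]
bar ((0.0, 0.0), (0.0, 0.0), 0.0) nan
stud nan nan 0
  return _methods._mean(a, axis=axis, dtype=dtype,
  ret = ret.dtype.type(ret / rcount)
<stdin>:7: RuntimeWarning: Mean of empty slice.
```

View pics/s6.png

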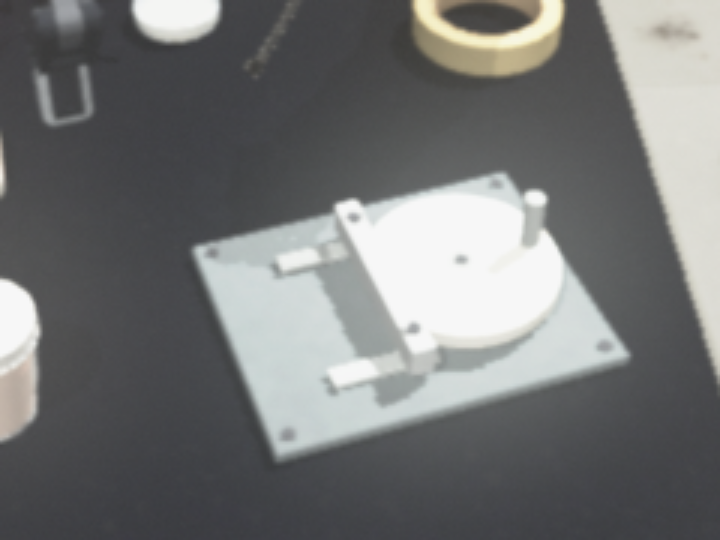

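View pics/w6.png

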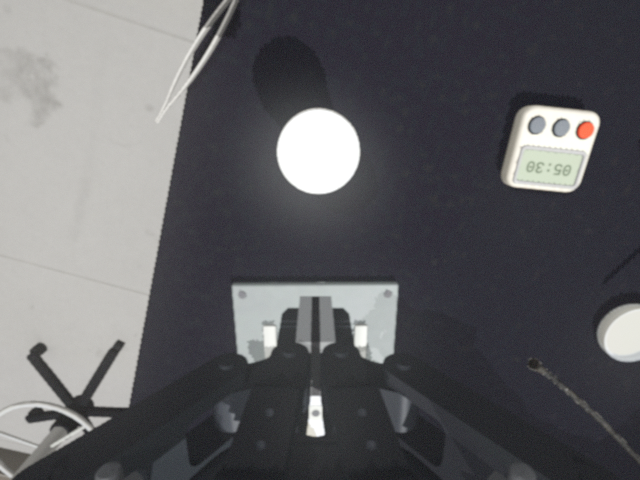

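```bash
python3 - <<'E'
from h import *
p,im,d=cam('side');P=cloud(p,d);q=(P[:,:2]-C);x=q@ex;y=q@ey
m=(P[:,2]>.031)&(P[:,2]<.037)&(abs(x)<.04)&(abs(y)<.07); print('bar',cv2.minAreaRect(np.c_[x[m],y[m]].astype(np.float32)*1000),np.median(x[m]))
m=(P[:,2]>.045)&(P[:,2]<.07)&(abs(x-.077)<.04)&(abs(y)<.05); print('stud',x[m].mean(),y[m].mean(),m.sum())
print(manip.finish_job())
E
```

```text
bar ((-11.272397994995117, -0.2099761962890625), (119.21923828125, 14.244519233703613), 89.83815002441406) -0.01148657670753594
stud 0.07659022982395129 -0.003377442455869261 71
the job is handed in; nothing more can be done
None
```

The disc is turned so its flat faces the bar, the bar is pushed in flush along it, and the job is handed in at about 14 s of the 43 s. `finish_job` gives no verdict, so this rests on my own checks.

- **How it was done:** I straddled the stud with the jaws and carried it about 118° clockwise. I then pushed the bar's back face with the closed fingertips until it stopped against the flat at about 7.5 N, and backed the arm clear.
- **Bar travel:** its centre measured x ≈ -11.3 mm in the stage frame, which is about 25.7 mm of travel (nominal 25, allowed 21 to 28.5). It lay 0.2° from square to the stage.
- **Disc angle:** the stud measured (76.6, -3.4) mm in the stage frame. That reading is of the side facing the camera, which biases it towards -y, so it agrees with an angle near 0. Read at face value it would be about -4.6°, still inside the 8° limit.
- **Bystanders:** nothing the arm did came near the petri dish, tape roll or cup. They show in the last pictures with no sign of having moved, but I did not measure their positions.
- **Failed check:** the last wrist-camera measurement gave no points because the gripper blocked the view. I used the side camera instead.

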